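# Plug the logger into the spring bench and hold the spring at the flag

### The arm

A 6-joint arm with a two-finger parallel gripper is mounted at the origin on a cart in front of the work surface, level with it; the furniture and walls round the work are solid. World frame = base frame: x ahead of the robot, y to its left, z up, the work surface at z = 0. Lengths are in mm, angles in rad, forces in N, time in s.
With the tool pointing down it reaches from about 350 to 775 mm from the base axis. Payload 7.3 kg.
Tool frame: the origin (TCP) lies midway between the tips of the shut fingers; the grasp point (between the pads) lies 19 mm behind it; z points along the fingers, y is the line along which they close (so a half turn about z gives the same grasp; the last joint's range is limited). The gripper opens to 92 mm and grips with 3 to 60 N. Pads are 19 mm wide; open, the fingers measure 130 mm over their backs; the gripper's body (75 mm by 190 mm) begins 47 mm behind the grasp point.
Start: joints at [1.004, 0.342, 1.524, -0, 1.275, -0.146], TCP at [214.446, 479.226, 226.741] pointing down, gripper open.
Joint ranges: [-2.53, 2.53], [-0.77, 2.02], [0.04, 2.7], [-1, 4.14], [0.28, 2.66], [-3.11, 3.11]. Speed limits (rad/s): [2.57, 2.57, 3.14, 3.14, 3.14, 3.14].

### API

Orientations are given as [roll, pitch, yaw] about the fixed x, y, z axes, in that order (R = Rz(yaw) Ry(pitch) Rx(roll)).
In Python, from plant import monitor, optics, workorder gives the robot as it stands. The module is installed in compiled form; this text tells all that it offers.
- The arm moves only by the tool servo_tool, never from a script. Its arguments are lists of equal length, an entry for each row: "linear": the shift along the tool's x, y, z as a fraction of full scale, a list of three; "spin": the turn about the tool's z as a fraction of full scale. In form: {"linear": [[dx, dy, dz], ...], "spin": [spin, ...]}. A call has exactly 8 rows; each row shifts and turns the commanded pose from where the row before left it, along the tool's axes as they then stand; what a row does not reach is not made up. Full scale, the value 1, is 200 mm for a shift and 90 degrees for a turn. A row lasts 1/8 s, in which the tool goes at most 62.5 mm and 10.7 degrees, less where a joint would pass 70% of its speed; a pose out of reach is approached as far as the arm can. A call with a number of a shift or a turn outside -1 to 1 is refused whole. A call with a gripper value outside its range is refused whole. "hand" is the opening, from -1 (shut) to 1 (fully open), set as the call begins (left out, the last holds). The fingers move at their own pace and stop on an object; the grip force is fixed at half the most. Time passes only in rows, so rows that do not move let the fingers close, or fill a call up. It gives the time, the measured TCP pose, the force, the opening and the grip force at its end, in the units of the state.
- monitor.get_obs(): the state, without advancing time (a new reading comes with each control period).
- optics.capture(name): name is "scene" or "top" or "wrist"; returns a dict with "frame" (400x640x3 uint8, blue, green, red), "K" (3x3 intrinsics, pixels), "world_to_cam" (4x4, takes a point from world to camera coordinates). Camera axes: x right, y down, z forward; pixel columns grow to the right and rows downward; lengths in mm; the calibration is good to about 2 mm. The wrist camera is an equidistant fisheye: a pixel r from the principal point sees the ray r / f radians off the axis. A picture is of the moment at which its call begins. There is no depth.
- workorder.close_job(): hands the job in; it is judged then, once.
The state is a dict: "time": time; "joint_positions": joint angles; "dq": joint speeds; "tau": joint torques, N m; "tool_pos": TCP position; "tcp_rot": TCP orientation; "contact_force": force on the tool from outside, world axes, zero at the start; "moment": the same for the moment, N m; "grip_width": finger opening in mm; "finger_force": force on a finger pad.
Only numpy, scipy, OpenCV 4.12 (cv2) and the standard library are available. Lean on these libraries where they do the work, as an engineer would, in place of code of your own. Each camera call takes 0.05 s, during which the arm holds its last target. There are 200 camera calls.

### The job

While the carriage of the spring bench is still at rest, so that the reading starts from zero, take the data logger with the orange cap out of the charging cradle and plug it fully home into the socket on the blue force-sensor block. Then pull the carriage (yellow knob) out against its spring until its white line stands within the width of the red flag, without stretching the spring well past the flag, and finish while still holding it there for the reading, as it springs back if let go. Leave the flag as it is set, the blue logger in the cradle and the glassware standing where it is.

Things in the scene. Friction and masses are not known exactly. Their poses are not given: they have to be found in the camera images.
- bench: Spring bench, fixed: light grey base plate 380 x 130 mm (x, y), top 18 mm above the worktop; at its -x end a blue force-sensor block 85 x 64 mm, top 48 mm up; then coil spring, carriage, and blue end block (x = +178 mm, top 52 mm). Origin: centre of the plate, at worktop height. +x is the way the carriage is pulled, roughly to the robot's left; +y is the side of scale and flag, towards the robot.
- socket (a point): Centre of the mouth of the rectangular socket hole in the flat top of the blue block, 48 mm above the worktop; axes as bench. The hole is 14 mm along bench x by 22 mm along bench y, 17 mm deep. A thin white rim, 31 x 40 mm, frames the logger's seat. Nothing within 90 mm stands higher than the block.
- orange_logger: Logger to plug in: white box 36 x 26 x 56 mm (x, y, z) with orange cap, about 60 g; under it a black plug 20 x 12 mm (x, y), 15 mm long, last 4 mm tapered. Origin: centre of the box's underside, where the plug begins; z up. Starts upright in a cradle bay, underside on the cradle's top. Fully home: underside on the blue block, origin at socket, its x axis along bench y (either way round).
- blue_logger: A logger of the same make and size with a blue cap, in the other bay of the cradle; same axes and origin. It stays there.
- cradle: Grey charging cradle, fixed, 162 x 58 mm (x, y), 26 mm high. Origin: centre of its underside. Two bays, at x = +37 and -37 mm, with holes 23 x 15 mm, 17 mm deep: a logger lifts straight up out of its bay. The loggers' x axes lie along the cradle's x. Which logger is in which bay varies.
- carriage: Dark grey carriage 56 x 72 mm (x, y), axes as bench. Origin: middle of its flat top, 46 mm above the worktop, under the knob and level along x with its white line. Slides along bench +x only, up to 125 mm from rest; at rest its origin is at x = -12 mm in the bench frame. The spring pulls back with 3 N at rest plus 1 N per 10 mm (8 to 12 N at the flag); no catch.
- knob (a point): Middle of the grip of the yellow knurled knob on the carriage, on its vertical axis, 69 mm above the worktop; axes as bench. The grip is 24 mm in diameter and reaches from 56 to 82 mm above the worktop (knob top 85 mm), on a 15 mm neck; the carriage's top is 46 mm up. The knob's axis is in line with the white line.
- flag: Red marker flag, 10 mm wide along bench x, on a stiff slide on the carriage's +y side; axes as bench. Origin: middle of its top, 46 mm above the worktop, at y = +55 mm in the bench frame. It is set 45 to 90 mm along +x from the carriage's rest. The white line is at the flag's middle when carriage and flag have the same x in the bench frame.
- beaker: Glass beaker, 60 mm across, 79 mm high, a bystander. Origin: centre of its base.
- measuring_cylinder: Measuring cylinder on a blue foot, 61 mm across the foot, 169 mm high, a bystander. Origin: centre of its base.
There are look-alikes about, which are no part of the job. What is shaped like the orange_logger but pink is not meant.

How it is judged (in metres and radians):
On the way:
1. the orange logger is plugged fully home in the socket while the carriage is at rest (within 4 mm) (horizontal distance between orange_logger and socket below 0.003 m and z of orange_logger in the frame of socket between -0.003 and 0.002 m and angle between orange_logger's own z axis and vertical below 0.08 rad and angle between the x axis of orange_logger and the y axis of bench, either way round below 0.12 rad and x of carriage in the frame of bench below -0.008 m), for 0.3 s.
At the end, for the whole second after the job is handed in: The orange logger is still fully home in the socket (shoulder within 2 mm of the block, within 3 mm of centre, upright, square to the bench) and the fingers hold the carriage still with its white line within the flag's width (5 mm either side of the flag's middle), the blue logger still in its bay (horizontal distance between orange_logger and socket below 0.003 m and z of orange_logger in the frame of socket between -0.003 and 0.002 m and angle between orange_logger's own z axis and vertical below 0.08 rad and angle between the x axis of orange_logger and the y axis of bench, either way round below 0.12 rad and x of carriage in the frame of flag between -0.005 and 0.005 m and linear speed of carriage below 0.01 m/s and contact force between the fingers and carriage above 2 N and distance of blue_logger from where it was at the start of the episode below 0.01 m); the arm keeps its last pose, push and grip.
It fails at once if the carriage is pulled more than 15 mm past the flag's middle (x of carriage in the frame of flag above 0.015 m).
It fails at once if the red flag is shifted by more than 5 mm (distance of flag from where it was at the start of the episode above 0.005 m).
It fails at once if the blue logger is lifted or shifted by more than 10 mm (distance of blue_logger from where it was at the start of the episode above 0.01 m).
It fails at once if the beaker or the measuring cylinder is tipped, or shifted by more than 30 mm (distance of any of beaker, measuring_cylinder from where it was at the start of the episode above 0.03 m or angle between any of beaker, measuring_cylinder's own z axis and vertical above 0.3 rad).
It also fails if it takes over 56 s, if anything falls off the work surface, if the arm or the gripper's body presses on something with over 40 N, if the wrist force passes 120 N, or if a joint passes its speed limit or range.

## Working session

There is one attempt and no reset: what is moved stays moved. The work goes in short steps, Python scripts to look and compute and a tool call to move; the robot and the scene stay as the last step left them, time stands still between calls to the robot, and variables do not carry over. Pictures are saved under pics/ and viewed, at most 10 in all, crops included, and the job is handed in when it is done.

Besides the shell and the picture viewer there is one more tool, called by a JSON object that holds its "fn" and its "kwargs", one argument or row to a line. servo_tool: Moves the arm, as the interface text tells. Shift numbers are shares of 200 mm and turn numbers shares of 90 degrees, none past 1 either way. Its arguments: {"type":"object","properties":{"linear":{"type":"array","items":{"type":"array","items":{"type":"number","minimum":-1,"maximum":1}}},"spin":{"type":"array","items":{"type":"number","minimum":-1,"maximum":1}},"hand":{"type":"number"}},"required":["linear","spin"]}

```bash
mkdir -p pics; cat > h.py <<'E'
import numpy as np, cv2
from plant import monitor, optics, workorder
def snap(n,f):
    c=optics.capture(n); cv2.imwrite('pics/'+f+'.png',c['frame']); np.savez('pics/'+f+'.npz',K=c['K'],T=c['world_to_cam']); return c
def ray(f,u,v,fish=False):
    d=np.load('pics/'+f+'.npz'); K,T=d['K'],d['T']
    a=np.array([(u-K[0,2])/K[0,0],(v-K[1,2])/K[1,1]])
    if fish:
        th=np.hypot(*a); a=a/max(th,1e-9)*np.sin(th); r=np.array([*a,np.cos(th)])
    else: r=np.array([*a,1.])
    R=T[:3,:3]; return -R.T@T[:3,3], R.T@r
def at(f,u,v,z,fish=False):
    o,r=ray(f,u,v,fish); return (o+r*(z-o[2])/r[2]).round(1)
E
python3 - <<'E'
from h import *
o=monitor.get_obs(); print(o)
a=snap('scene','s0'); b=snap('top','t0'); c=snap('wrist','w0')
for x in (a,b,c): print(x['K'][0],x['K'][1,2],x['world_to_cam'].round(2).tolist())
E
```

```text
{'time': 0.0, 'joint_positions': array([ 1.00400434e+00,  3.42722083e-01,  1.52501708e+00,  2.53416859e-05,
        1.27538989e+00, -1.45999525e-01]), 'dq': array([-0.00075442, -0.00090336, -0.00189832,  0.0016564 , -0.00093478,
        0.00141712]), 'tau': array([-1.43244040e-03, -4.31248856e+01, -2.44211268e+01,  7.16570718e-02,
        5.60021424e-02, -4.80005224e-05]), 'tool_pos': array([214.20729379, 478.87002362, 226.04526981]), 'tcp_rot': array([-3.14007612e+00, -2.47492433e-04,  2.72079261e+00]), 'contact_force': array([-0.19508378, -0.34815065, -0.09619   ]), 'moment': array([ 0.00163757,  0.01589898, -0.00101209]), 'finger_force': 0.0, 'grip_width': 91.56873324735996}
[397.39627472   0.         317.24343517] 196.2363355638338 [[-0.85, -0.52, 0.01, 410.99], [-0.41, 0.66, -0.63, 409.95], [0.32, -0.54, -0.77, 731.19], [0.0, 0.0, 0.0, 1.0]]
[443.71699758   0.         319.13991206] 206.59272243721898 [[0.02, -1.0, -0.01, -200.52], [-0.99, -0.02, -0.11, 617.13], [0.1, 0.01, -0.99, 913.53], [0.0, 0.0, 0.0, 1.0]]
[309.70691629   0.         320.61437777] 198.37577947622464 [[0.41, 0.91, -0.0, -524.82], [0.87, -0.39, 0.3, -36.66], [0.27, -0.12, -0.95, 391.66], [0.0, 0.0, 0.0, 1.0]]
```

View pics/t0.png

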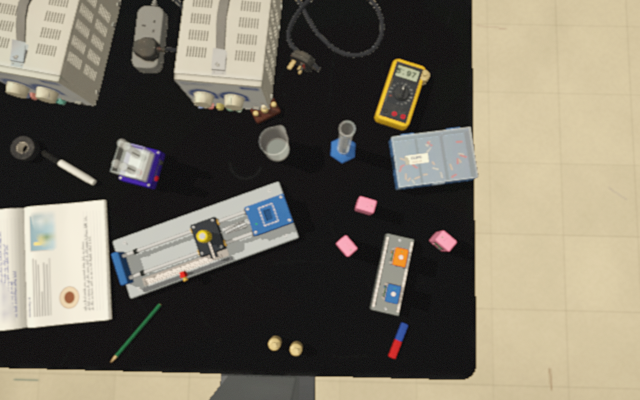

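View pics/s0.png

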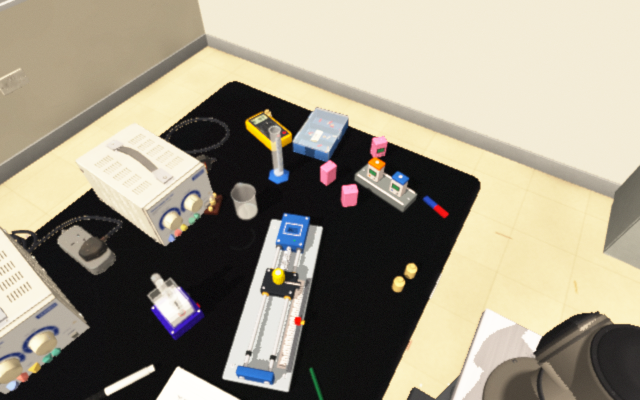

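The top view shows the blue block at (268,215), the knob at (204,236) and the flag at (184,276). The orange-cap logger is at (400,257) in the cradle and the blue one at (393,293). Pink look-alikes are at (366,205), (347,245) and (443,241). The one at (400,257) fits: it has an orange cap and stands in a cradle bay. I'll confirm it with enlarged crops.

```bash
python3 - <<'E'
from h import *
i=cv2.imread('pics/t0.png')
cv2.imwrite('pics/c1.png',cv2.resize(i[175:305,108:308],None,fx=4,fy=4,interpolation=cv2.INTER_CUBIC))
cv2.imwrite('pics/c2.png',cv2.resize(i[225:325,350:470],None,fx=6,fy=6,interpolation=cv2.INTER_CUBIC))
E
```

```text
(no output)
```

View pics/c1.png

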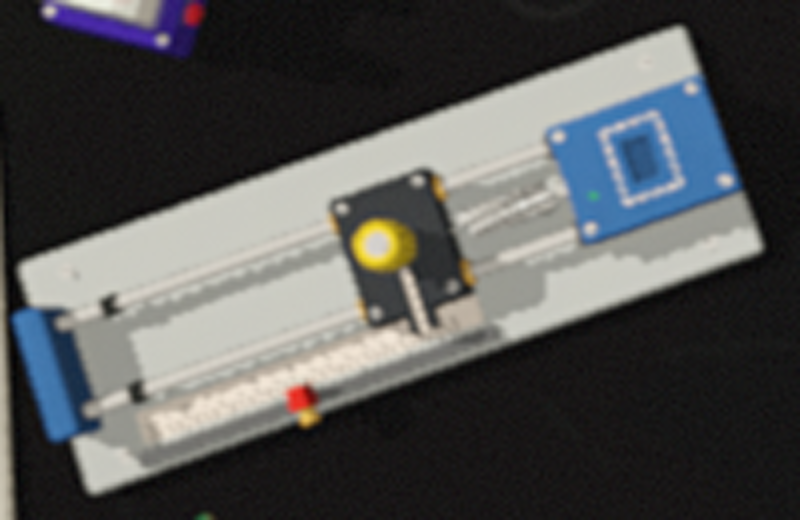

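View pics/c2.png

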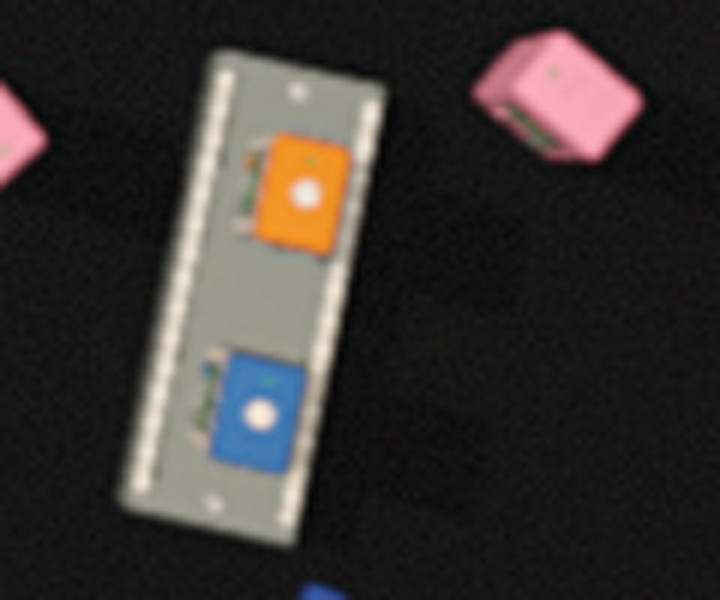

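The crops confirm it. In c2 the cap corners are (275,135), (352,148), (332,255), (253,238). In c1 the socket rim is centred near (642,158), the knob top is at (378,243), the white line runs (405,270)–(428,333), and the flag is at (300,398).

```bash
python3 - <<'E'
from h import *
f1=lambda x,y,z: at('t0',(x+.5)/4-.5+108,(y+.5)/4-.5+175,z)
f2=lambda x,y,z: at('t0',(x+.5)/6-.5+350,(y+.5)/6-.5+225,z)
def show(n,P): P=np.array(P); print(n,P.mean(0).round(1),[ (np.hypot(*(P[i-1]-P[i])[:2]).round(1), np.degrees(np.arctan2(*(P[i]-P[i-1])[1::-1])).round(1)) for i in range(len(P))])
show('cap',[f2(*p,82) for p in [(275,135),(352,148),(332,255),(253,238)]])
show('bcap',[f2(*p,82) for p in [(230,350),(305,365),(287,473),(210,460)]])
show('cradle',[f2(*p,26) for p in [(215,50),(385,88),(297,547),(122,505)]])
show('plate',[f1(*p,18) for p in [(18,268),(685,25),(765,250),(92,495)]])
show('block',[f1(*p,48) for p in [(548,137),(700,75),(740,187),(585,243)]])
show('rim',[f1(*p,48) for p in [(600,130),(657,110),(685,185),(628,207)]])
print('knob',f1(378,243,85)); show('line',[f1(405,270,46),f1(428,333,46)]); print('flag',f1(300,398,46))
E
```

```text
cap [ 519.4 -349.9   82. ] [(np.float64(34.9), np.float64(-11.7)), (np.float64(25.9), np.float64(-98.2)), (np.float64(36.0), np.float64(169.6)), (np.float64(26.7), np.float64(79.4))]
bcap [ 447.8 -335.5   82. ] [(np.float64(36.4), np.float64(-10.0)), (np.float64(25.1), np.float64(-99.9)), (np.float64(35.6), np.float64(170.8)), (np.float64(25.6), np.float64(81.9))]
cradle [ 483.4 -343.    26. ] [(np.float64(162.2), np.float64(-11.0)), (np.float64(61.4), np.float64(-101.3)), (np.float64(162.8), np.float64(169.3)), (np.float64(62.2), np.float64(78.1))]
plate [547.2  56.6  18. ] [(np.float64(128.4), np.float64(22.1)), (np.float64(381.3), np.float64(-68.4)), (np.float64(130.0), np.float64(-158.8)), (np.float64(379.3), np.float64(111.3))]
block [600.5 -80.5  48. ] [(np.float64(59.0), np.float64(21.5)), (np.float64(85.9), np.float64(-66.2)), (np.float64(62.7), np.float64(-158.7)), (np.float64(85.6), np.float64(111.3))]
rim [601.7 -80.1  48. ] [(np.float64(43.1), np.float64(21.9)), (np.float64(31.6), np.float64(-69.2)), (np.float64(42.2), np.float64(-157.7)), (np.float64(31.8), np.float64(112.4))]
knob [552.8  46.1  85. ]
line [524.2  35.1  46. ] [(np.float64(35.0), np.float64(22.8)), (np.float64(35.0), np.float64(-157.2))]
flag [473.1  93.   46. ]
```

```bash
cat >> h.py <<'E'
def toolv(d,yaw):
    d=np.array(d,float); c,s=np.cos(yaw),np.sin(yaw); return (np.array([d[0]*c+d[1]*s,d[0]*s-d[1]*c,-d[2]])/200).round(4)
def go(target,yawT):
    o=monitor.get_obs(); p=o['tool_pos'];r=o['tcp_rot']; print('t',o['time'],'p',p.round(1),'rot',np.degrees(r).round(2),'tot',toolv(np.array(target)-p,np.radians(yawT)),'spin',round(-((yawT-np.degrees(r[2])+180)%360-180)/90,4))
E
python3 - <<'E'
from h import *
go([420,150,226],169.2); print(toolv([99.4,-500,-76],np.radians(169.2)))
E
```

```text
t 0.15 p [214.3 479.  226.2] rot [-1.7993e+02 -1.0000e-02  1.5589e+02] tot [-1.3186e+00 -1.4229e+00  1.1000e-03] spin -0.1479
[-0.9567 -2.3626  0.38  ]
```

{"fn": "servo_tool", "kwargs": {
  "linear": [
    [0,0,0],
    [-0.188,-0.203,0],
    [-0.188,-0.203,0],
    [-0.188,-0.203,0],
    [-0.188,-0.203,0],
    [-0.188,-0.203,0],
    [-0.188,-0.203,0],
    [-0.188,-0.203,0]
  ],
  "spin": [-0.1,-0.048,0,0,0,0,0,0],
  "hand": 0.2
}}

```text
time: 1.15
tool_pos: [416.8, 147.0, 226.7]
tcp_rot: [3.141, 0.0, 2.953]
contact_force: [0.6, 0.2, 0.2]
grip_width: 54.9
finger_force: 0.0
```

{"fn": "servo_tool", "kwargs": {
  "linear": [
    [-0.107,-0.263,0],
    [-0.107,-0.263,0],
    [-0.107,-0.263,0],
    [-0.107,-0.263,0],
    [-0.107,-0.263,0],
    [-0.107,-0.263,0],
    [-0.107,-0.263,0],
    [-0.107,-0.263,0]
  ],
  "spin": [0,0,0,0,0,0,0,0]
}}

```text
time: 2.15
tool_pos: [505.6, -298.5, 226.4]
tcp_rot: [3.141, -0.0, 2.953]
contact_force: [1.0, 0.5, -0.4]
grip_width: 54.8
finger_force: 0.0
```

```bash
python3 - <<'E'
from h import *
go([519.5,-350,140],169.2)
E
```

```text
t 2.15 p [ 505.6 -298.5  226.4] rot [ 1.7997e+02 -1.0000e-02  1.6920e+02] tot [-0.1166 -0.2397  0.4321] spin -0.0
```

{"fn": "servo_tool", "kwargs": {
  "linear": [
    [-0.058,-0.12,0.1],
    [-0.0586,-0.1197,0.13],
    [0,0,0.1],
    [0,0,0.102],
    [0,0,0],
    [0,0,0],
    [0,0,0],
    [0,0,0]
  ],
  "spin": [0,0,0,0,0,0,0,0]
}}

```text
time: 3.15
tool_pos: [519.8, -348.3, 141.1]
tcp_rot: [-3.141, 0.001, 2.953]
contact_force: [0.7, -0.2, 0.1]
grip_width: 55.2
finger_force: 0.0
```

```bash
python3 - <<'E'
from h import *
go([519.5,-350,45],169.2)
snap('wrist','w1'); i=cv2.imread('pics/w1.png'); cv2.imwrite('pics/w1b.png',cv2.resize(i,(800,500)))
d=np.load('pics/w1.npz'); print(d['K'],d['T'])
E
```

```text
t 3.15 p [ 519.8 -348.3  141.1] rot [-1.7997e+02  7.0000e-02  1.6922e+02] tot [-2.000e-04 -8.700e-03  4.807e-01] spin 0.0002
[[309.70691629   0.         320.61437777]
 [  0.         309.70691629 198.37577948]
 [  0.           0.           1.        ]] [[ 1.87439651e-01  9.82276091e-01  2.42816064e-04  2.44180741e+02]
 [ 9.36216818e-01 -1.78725337e-01  3.02581103e-01 -5.60419927e+02]
 [ 2.97261580e-01 -5.64883679e-02 -9.53123611e-01  1.35940432e+02]
 [ 0.00000000e+00  0.00000000e+00  0.00000000e+00  1.00000000e+00]]
```

View pics/w1b.png

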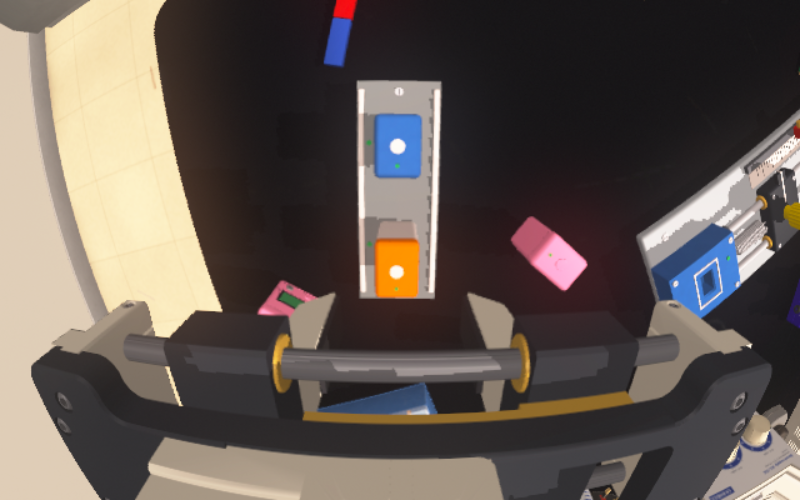

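The wrist view shows the orange cap centred between the fingers, edges at columns 375–418 and rows 239–297. The left-hand pink box at (288,298) lies just outside a finger.

```bash
python3 - <<'E'
from h import *
for p in [(397,268),(375,239),(418,239),(418,297),(376,297)]: print(at('w1',p[0]*.8,p[1]*.8,82,True))
print('bcap',at('w1',398*.8,145*.8,82,True),'pink',at('w1',315*.8,296*.8,40,True),at('w1',262*.8,310*.8,40,True))
print('rim',[at('w1',u*.8,v*.8,48,True) for u,v in [(698,272),(721,260),(719,294),(698,308)]])
E
```

```text
[ 518.1 -349.8   82. ]
[ 498. -359.   82.]
[ 502.7 -334.3   82. ]
[ 539.4 -340.7   82. ]
[ 534.5 -366.2   82. ]
bcap [ 447.1 -335.5   82. ] pink [ 544.3 -417.7   40. ] [ 549.  -463.9   40. ]
rim [array([587.6, -94.7,  48. ]), array([582.5, -64.1,  48. ]), array([617.9, -60.7,  48. ]), array([625.4, -88.6,  48. ])]
```

{"fn": "servo_tool", "kwargs": {
  "linear": [
    [0.004,-0.008,0.1],
    [0,0,0.13],
    [0,0,0.13],
    [0,0,0.12],
    [0,0,0],
    [0,0,0],
    [0,0,0],
    [0,0,0]
  ],
  "spin": [0,0,0,0,0,0,0,0]
}}

```text
time: 4.2
tool_pos: [518.8, -349.9, 45.3]
tcp_rot: [-3.141, 0.001, 2.953]
contact_force: [-0.6, 0.2, -0.1]
grip_width: 54.8
finger_force: 0.0
```

{"fn": "servo_tool", "kwargs": {
  "linear": [
    [0,0,0],
    [0,0,0],
    [0,0,0],
    [0,0,0],
    [0,0,0],
    [0,0,0],
    [0,0,0],
    [0,0,0]
  ],
  "spin": [0,0,0,0,0,0,0,0],
  "hand": -1
}}

```text
time: 5.2
tool_pos: [518.4, -349.6, 44.3]
tcp_rot: [3.142, 0.0, 2.953]
contact_force: [-0.2, -1.2, -0.5]
grip_width: 25.9
finger_force: 30.0
```

{"fn": "servo_tool", "kwargs": {
  "linear": [
    [0,0,-0.05],
    [0,0,-0.1],
    [0,0,-0.1],
    [0,0,-0.1],
    [0,0,-0.05],
    [0,0,0],
    [0,0,0],
    [0,0,0]
  ],
  "spin": [0,0,0,0,0,0,0,0]
}}

```text
time: 6.2
tool_pos: [518.1, -349.3, 123.4]
tcp_rot: [3.141, -0.001, 2.953]
contact_force: [0.1, 0.2, -0.7]
grip_width: 25.6
finger_force: 30.0
```

```bash
python3 - <<'E'
from h import *
go([601.5,-80.2,115],201.4)
E
```

```text
t 6.2 p [ 518.1 -349.3  123.4] rot [ 1.7994e+02 -8.0000e-02  1.6921e+02] tot [-0.8792  1.1003  0.0418] spin -0.3576
```

{"fn": "servo_tool", "kwargs": {
  "linear": [
    [0,0,0],
    [0,0,0],
    [0,0,0],
    [0,0,0],
    [-0.11,0.14,0],
    [-0.11,0.14,0],
    [-0.11,0.14,0],
    [-0.11,0.14,0]
  ],
  "spin": [-0.0894,-0.0894,-0.0894,-0.0894,0,0,0,0]
}}

```text
time: 7.2
tool_pos: [559.5, -212.0, 123.7]
tcp_rot: [3.141, -0.001, -2.768]
contact_force: [0.1, -0.3, 0.3]
grip_width: 25.7
finger_force: 30.0
```

{"fn": "servo_tool", "kwargs": {
  "linear": [
    [-0.11,0.14,0],
    [-0.11,0.14,0],
    [-0.11,0.14,0],
    [-0.1,0.12,0.03],
    [0,0,0],
    [0,0,0],
    [0,0,0],
    [0,0,0]
  ],
  "spin": [0,0,0,0,0,0,0,0]
}}

```text
time: 8.2
tool_pos: [600.1, -82.2, 118.4]
tcp_rot: [-3.141, 0.0, -2.769]
contact_force: [0.8, 0.2, -1.1]
grip_width: 26.0
finger_force: 30.0
```

```bash
python3 - <<'E'
from h import *
go([601.5,-80.2,66.3],201.4)
snap('wrist','w2'); i=cv2.imread('pics/w2.png')
a=snap('top','t2')['frame']; b=snap('scene','s2')['frame']
w=cv2.resize(i[130:290,220:420],(800,600)[:1]*1+(640,)) if 0 else cv2.resize(i[140:290,220:420],(400,300),interpolation=cv2.INTER_CUBIC)
t=cv2.resize(a[180:255,220:320],(400,300),interpolation=cv2.INTER_CUBIC); s=cv2.resize(b[185:260,245:345],(400,300),interpolation=cv2.INTER_CUBIC)
f=cv2.resize(i,(400,300))
cv2.imwrite('pics/m2.png',np.vstack([np.hstack([w,t]),np.hstack([s,f])]))
E
```

```text
t 8.2 p [600.1 -82.2 118.4] rot [-1.7999e+02  1.0000e-02 -1.5868e+02] tot [-0.0103  0.0067  0.2606] spin -0.0009
```

View pics/m2.png

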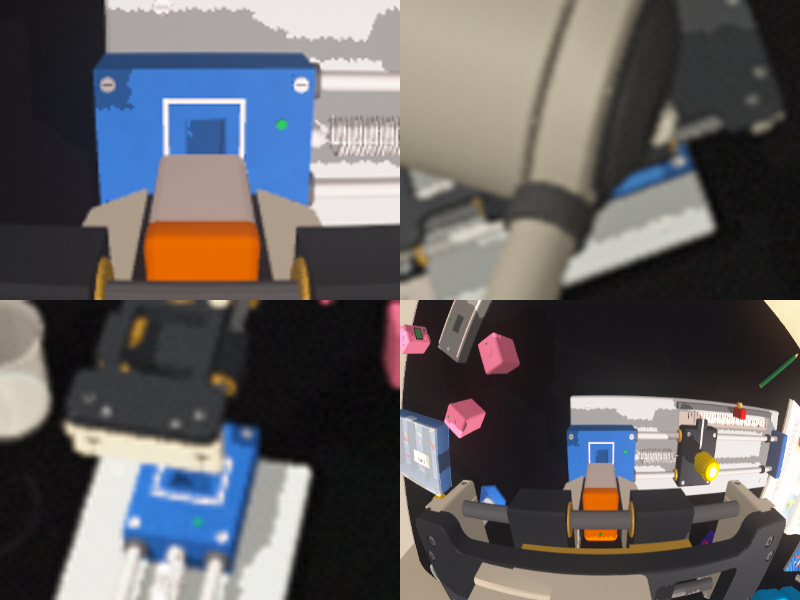

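The wrist view (top-left panel) shows the far rim corners at panel pixels (165,99) and (244,99), the hole spanning 188–225 with its far edge at row 121, and the held logger square to the block.

```bash
python3 - <<'E'
from h import *
i=cv2.imread('pics/w2.png')
P=lambda x,y,z:at('w2',220+(x+.5)/2-.5,140+(y+.5)/2-.5,z,True)
S=np.array([601.5,-80.2,48]);a=np.radians(111.4);ex=np.array([np.cos(a),np.sin(a)]);ey=np.array([-np.sin(a),np.cos(a)])
for n,p,z in [('rimL',(165,100),48),('rimR',(244,100),48),('rimL2',(165,150),48),('rimR2',(243,150),48),('holeL',(188,121),48),('holeR',(225,121),48),('blkL',(95,70),48),('blkR',(315,67),48),('capL',(146,232),104+118.4-66.3),('capR',(259,232),104+118.4-66.3)]:
    q=P(*p,z); d=q[:2]-S[:2]; print(n,q,'bench rel', (d@ex).round(1),(d@ey).round(1))
np_t=monitor.get_obs()['tool_pos'][:2]-S[:2]; print('tcp rel',np_t@ex,np_t@ey)
E
```

```text
rimL [ 589.1 -100.7   48. ] bench rel -14.6 19.0
rimR [578.1 -72.5  48. ] bench rel 15.7 19.0
rimL2 [608.3 -93.6  48. ] bench rel -15.0 -1.4
rimR2 [597.2 -65.   48. ] bench rel 15.7 -1.5
holeL [593.8 -89.5  48. ] bench rel -5.8 10.6
holeR [588.6 -76.1  48. ] bench rel 8.5 10.5
blkL [ 587.6 -130.    48. ] bench rel -41.3 31.1
blkR [556. -52.  48.] bench rel 42.9 32.1
capL [587.7 -99.4 156.1] bench rel -12.8 19.9
capR [578.7 -76.2 156.1] bench rel 12.0 19.8
tcp rel -0.9467997671392442 1.8490712536264056
```

```bash
python3 - <<'E'
from h import *
go([601.4,-79.8,86],201.4)
E
```

```text
t 8.35 p [600.1 -81.8 118.4] rot [-1.8000e+02  1.0000e-02 -1.5865e+02] tot [-0.0095  0.0068  0.1621] spin -0.0005
```

{"fn": "servo_tool", "kwargs": {
  "linear": [
    [-0.0095,0.0068,0.05],
    [0,0,0.06],
    [0,0,0.05],
    [0,0,0],
    [0,0,0],
    [0,0,0],
    [0,0,0],
    [0,0,0]
  ],
  "spin": [0,0,0,0,0,0,0,0]
}}

```text
time: 9.35
tool_pos: [601.5, -79.3, 86.5]
tcp_rot: [-3.141, 0.0, -2.768]
contact_force: [0.1, 0.1, -0.8]
grip_width: 25.8
finger_force: 30.0
```

```bash
python3 - <<'E'
from h import *
go([601.4,-79.8,80],201.4); go([601.4,-79.8,80],201.4);print(monitor.get_obs()['contact_force'])
E
```

```text
t 9.35 p [601.5 -79.3  86.5] rot [-1.7999e+02  2.0000e-02 -1.5861e+02] tot [ 0.0014 -0.002   0.0326] spin -0.0001
t 9.35 p [601.5 -79.3  86.5] rot [-1.7999e+02  2.0000e-02 -1.5861e+02] tot [ 0.0014 -0.002   0.0326] spin -0.0001
[ 0.14635096  0.13297727 -0.75557183]
```

{"fn": "servo_tool", "kwargs": {
  "linear": [
    [0,0,0.01],
    [0,0,0.01],
    [0,0,0.01],
    [0,0,0.01],
    [0,0,0],
    [0,0,0],
    [0,0,0],
    [0,0,0]
  ],
  "spin": [0,0,0,0,0,0,0,0]
}}

```text
time: 10.35
tool_pos: [601.5, -79.3, 78.4]
tcp_rot: [-3.142, 0.0, -2.768]
contact_force: [-1.0, 0.8, 0.5]
grip_width: 26.0
finger_force: 30.0
```

{"fn": "servo_tool", "kwargs": {
  "linear": [
    [0,0,0.01],
    [0,0,0.01],
    [0,0,0.01],
    [0,0,0.005],
    [0,0,0],
    [0,0,0],
    [0,0,0],
    [0,0,0]
  ],
  "spin": [0,0,0,0,0,0,0,0]
}}

```text
time: 11.35
tool_pos: [601.0, -79.8, 71.1]
tcp_rot: [-3.142, -0.001, -2.768]
contact_force: [-4.0, -3.3, 2.4]
grip_width: 25.8
finger_force: 30.0
```

{"fn": "servo_tool", "kwargs": {
  "linear": [
    [0.003,-0.001,0],
    [0,0,0.008],
    [0,0,0.008],
    [0,0,0.008],
    [0,0,0.004],
    [0,0,0],
    [0,0,0],
    [0,0,0]
  ],
  "spin": [0,0,0,0,0,0,0,0]
}}

```text
time: 12.35
tool_pos: [601.0, -79.8, 66.2]
tcp_rot: [-3.141, 0.0, -2.768]
contact_force: [-4.7, -2.3, 6.4]
grip_width: 25.8
finger_force: 30.0
```

{"fn": "servo_tool", "kwargs": {
  "linear": [
    [0.002,0,0],
    [0,0,0.006],
    [0,0,0],
    [0,0,0],
    [0,0,0],
    [0,0,0],
    [0,0,0],
    [0,0,0]
  ],
  "spin": [0,0,0,0,0,0,0,0]
}}

```text
time: 13.35
tool_pos: [601.0, -79.8, 66.3]
tcp_rot: [-3.141, 0.001, -2.768]
contact_force: [-5.8, -1.7, 13.5]
grip_width: 25.7
finger_force: 30.0
```

{"fn": "servo_tool", "kwargs": {
  "linear": [
    [0,0,0],
    [0,0,0],
    [0,0,0],
    [0,0,0],
    [0,0,-0.1],
    [0,0,-0.15],
    [0,0,-0.15],
    [0,0,0]
  ],
  "spin": [0,0,0,0,0,0,0,0],
  "hand": 0.2
}}

```text
time: 14.35
tool_pos: [602.0, -80.2, 146.9]
tcp_rot: [-3.139, 0.004, -2.768]
contact_force: [-0.1, 0.5, -0.8]
grip_width: 55.2
finger_force: 0.0
```

```bash
python3 - <<'E'
from h import *
go([552.2,45.8,140],201.4)
E
```

```text
t 14.35 p [602.  -80.2 146.9] rot [-179.83    0.25 -158.6 ] tot [0.0022 0.6773 0.0344] spin -0.0
```

{"fn": "servo_tool", "kwargs": {
  "linear": [
    [0,0.17,0],
    [0,0.17,0],
    [0,0.17,0],
    [0.002,0.167,0],
    [0,0,0],
    [0,0,0],
    [0,0,0],
    [0,0,0]
  ],
  "spin": [0,0,0,0,0,0,0,0]
}}

```text
time: 15.35
tool_pos: [551.0, 45.3, 144.3]
tcp_rot: [3.142, -0.0, -2.769]
contact_force: [0.2, 1.2, 0.1]
grip_width: 55.2
finger_force: 0.0
```

```bash
python3 - <<'E'
from h import *
go([552.2,45.8,51],201.4)
i=snap('wrist','w3')['frame']; s=snap('scene','s3')['frame']
cv2.imwrite('pics/m3.png',np.vstack([cv2.resize(i[120:280,140:460],(800,400),interpolation=cv2.INTER_CUBIC),cv2.resize(s[190:270,200:360],(400,200))[:, :].repeat(2,1)[:, :800]]))
E
```

```text
t 15.35 p [551.   45.3 144.3] rot [ 1.8000e+02 -1.0000e-02 -1.5867e+02] tot [-6.300e-03  1.000e-04  4.664e-01] spin -0.0007
```

View pics/m3.png

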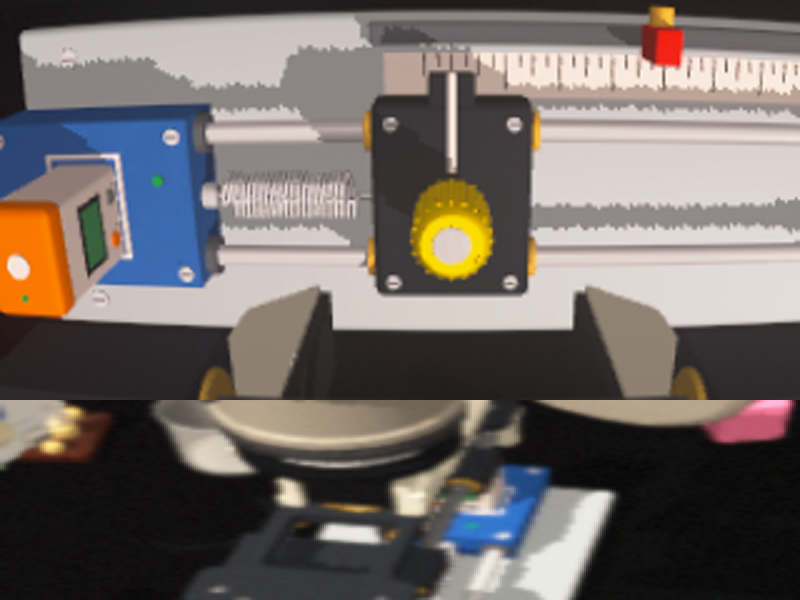

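The wrist view shows the logger seated inside the rim. The knob top is at (452,245), the white line at (452,72–170) and the flag's red body at columns 643–682, rows 25–67.

```bash
python3 - <<'E'
from h import *
P=lambda x,y,z:at('w3',140+(x+.5)/2.5-.5,120+(y+.5)/2.5-.5,z,True)
B=np.array([547.2,56.6]);a=np.radians(111.35);ex=np.array([np.cos(a),np.sin(a)]);ey=np.array([-np.sin(a),np.cos(a)])
for n,p,z in [('knob',(452,245),85),('line1',(452,75),46),('line2',(452,165),46),('flagL',(643,45),46),('flagR',(681,45),46),('flagC',(662,30),46),('flagC2',(662,65),46)]:
    q=P(*p,z); d=q[:2]-B; print(n,q,'bench', (d@ex).round(1),(d@ey).round(1))
t=monitor.get_obs()['tool_pos'][:2]-B; print('tcp',t@ex,t@ey)
i=cv2.imread('pics/w3.png')[120:280,140:460].astype(int); m=(i[...,2]>130)&(i[...,1]<60)&(i[...,0]<70); m[40:]=0
ys,xs=np.nonzero(m); print([(y,xs[ys==y].min()*2.5,xs[ys==y].max()*2.5+1.5) for y in np.unique(ys)])
E
```

```text
knob [552.4  46.6  85. ] bench -11.2 -1.2
line1 [510.   30.1  46. ] bench -11.1 44.3
line2 [539.   41.4  46. ] bench -11.2 13.2
flagL [476.2  86.2  46. ] bench 53.4 55.4
flagR [470.8  98.6  46. ] bench 66.9 55.9
flagC [468.8  90.2  46. ] bench 59.8 60.8
flagC2 [479.8  95.2  46. ] bench 60.5 48.7
tcp -11.681996350520466 0.5035310492874528
[(np.int64(11), np.float64(655.0), np.float64(676.5)), (np.int64(12), np.float64(655.0), np.float64(681.5)), (np.int64(13), np.float64(655.0), np.float64(681.5)), (np.int64(14), np.float64(655.0), np.float64(681.5)), (np.int64(15), np.float64(655.0), np.float64(681.5)), (np.int64(16), np.float64(655.0), np.float64(681.5)), (np.int64(17), np.float64(655.0), np.float64(681.5)), (np.int64(18), np.float64(655.0), np.float64(681.5)), (np.int64(19), np.float64(655.0), np.float64(679.0)), (np.int64(20), np.float64(655.0), np.float64(679.0)), (np.int64(21), np.float64(655.0), np.float64(679.0)), (np.int64(22), np.float64(655.0), np.float64(679.0)), (np.int64(23), np.float64(655.0), np.float64(679.0)), (np.int64(24), np.float64(655.0), np.float64(679.0)), (np.int64(25), np.float64(662.5), np.float64(679.0))]
```

{"fn": "servo_tool", "kwargs": {
  "linear": [
    [-0.006,0.002,0.1],
    [0,0,0.13],
    [0,0,0.13],
    [0,0,0.106],
    [0,0,0],
    [0,0,0],
    [0,0,0],
    [0,0,0]
  ],
  "spin": [0,0,0,0,0,0,0,0]
}}

```text
time: 16.45
tool_pos: [552.2, 46.9, 52.1]
tcp_rot: [-3.141, 0.001, -2.768]
contact_force: [0.3, 0.3, 0.6]
grip_width: 55.2
finger_force: 0.0
```

{"fn": "servo_tool", "kwargs": {
  "linear": [
    [0,0,0],
    [0,0,0],
    [0,0,0],
    [0,0,0],
    [0,0,0],
    [0,0,0],
    [0,0,0],
    [0,0,0]
  ],
  "spin": [0,0,0,0,0,0,0,0],
  "hand": -1
}}

```text
time: 17.45
tool_pos: [551.9, 46.8, 51.3]
tcp_rot: [-3.142, 0.0, -2.768]
contact_force: [-0.0, -3.5, -0.6]
grip_width: 22.8
finger_force: 30.0
```

{"fn": "servo_tool", "kwargs": {
  "linear": [
    [0,0.03,0],
    [0,0.05,0],
    [0,0.06,0],
    [0,0.06,0],
    [0,0.06,0],
    [0,0.04,0],
    [0,0.02,0],
    [0,0,0]
  ],
  "spin": [0,0,0,0,0,0,0,0]
}}

```text
time: 18.45
tool_pos: [528.7, 106.2, 51.4]
tcp_rot: [-3.14, 0.0, -2.767]
contact_force: [2.9, -8.8, -2.0]
grip_width: 23.2
finger_force: 30.0
```

```bash
python3 - <<'E'
from h import *
o=monitor.get_obs(); B=np.array([547.2,56.6]);a=np.radians(111.35);print((o['tool_pos'][:2]-B)@[np.cos(a),np.sin(a)],o['contact_force'])
i=snap('wrist','w4')['frame']; t=snap('top','t4')['frame']
cv2.imwrite('pics/m4.png',np.vstack([cv2.resize(i[100:240,180:460],(800,400),interpolation=cv2.INTER_CUBIC),cv2.resize(t[250:300,130:330],(800,200),interpolation=cv2.INTER_CUBIC)]))
E
```

```text
52.936551434459865 [ 2.93719362 -8.79720678 -1.97079483]
```

View pics/m4.png

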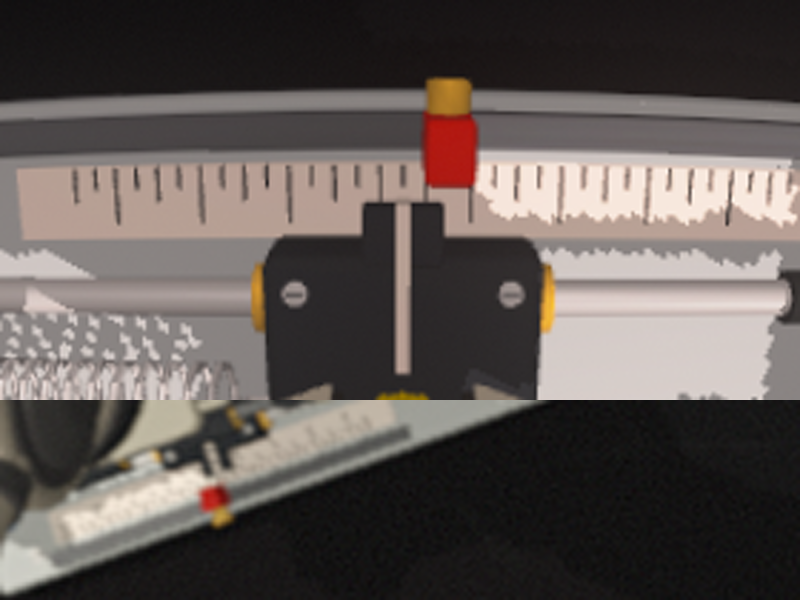

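The white line is at column 403 and the flag spans 425–477 (middle about 450). At about 5.2 px/mm, 9 mm remains.

{"fn": "servo_tool", "kwargs": {
  "linear": [
    [0,0.01,0],
    [0,0.015,0],
    [0,0.013,0],
    [0,0.008,0],
    [0,0,0],
    [0,0,0],
    [0,0,0],
    [0,0,0]
  ],
  "spin": [0,0,0,0,0,0,0,0]
}}

```text
time: 19.55
tool_pos: [525.5, 114.3, 51.3]
tcp_rot: [-3.14, 0.0, -2.768]
contact_force: [3.6, -10.0, -1.8]
grip_width: 23.3
finger_force: 30.0
```

```bash
python3 - <<'E'
from h import *
o=monitor.get_obs(); B=np.array([547.2,56.6]);a=np.radians(111.35);print((o['tool_pos'][:2]-B)@[np.cos(a),np.sin(a)],o['contact_force'])
i=snap('wrist','w5')['frame']; 
cv2.imwrite('pics/m5.png',np.vstack([cv2.resize(i[120:240,240:400],(800,600),interpolation=cv2.INTER_CUBIC)[:400],cv2.resize(i[150:200,60:300],(800,167),interpolation=cv2.INTER_CUBIC)]))
E
```

```text
61.6267868006955 [ 3.64077967 -9.97729282 -1.7552494 ]
```

View pics/m5.png

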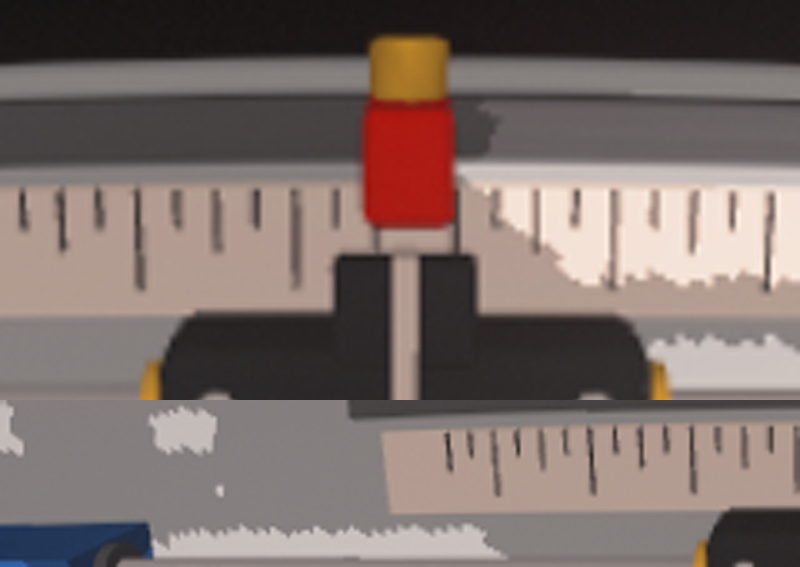

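The line (405) sits at the flag's middle (408). One idle second will confirm it holds still.

{"fn": "servo_tool", "kwargs": {
  "linear": [
    [0,0,0],
    [0,0,0],
    [0,0,0],
    [0,0,0],
    [0,0,0],
    [0,0,0],
    [0,0,0],
    [0,0,0]
  ],
  "spin": [0,0,0,0,0,0,0,0]
}}

```text
time: 20.6
tool_pos: [525.5, 114.3, 51.3]
tcp_rot: [-3.14, 0.0, -2.768]
contact_force: [3.1, -9.0, -1.4]
grip_width: 23.0
finger_force: 30.0
```

```bash
python3 -c "
from plant import workorder; print(workorder.close_job())"
```

```text
the job is handed in; nothing more can be done
None
```

I plugged the orange logger fully home with the carriage at rest, then pulled the carriage to the flag and handed the job in at about 21 s, still holding it; the last picture showed the white line within about 0.5 mm of the flag's middle, and no verdict was returned.

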